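Load the wire-reel stand

TASK

Load the reel stand: slide the yellow reel onto the horizontal rod and push it fully home against the back plate, then slide on the green reel and push it up against the yellow one, then fit the black end cap over the end of the rod, orange mouth first, and push it up against the green reel. No gaps should be left, and let go of everything. Leave the blue reel, lantern, dish with bulbs, bulb box and screwdriver standing where they are.

Things in the scene. Friction and masses are not known exactly. Their poses are not given: they have to be found in the camera images.
- stand: grey reel stand, fixed to the shelf. Origin on the shelf right below the face of the back plate, under the rod's axis; z up, rod along -x. Back plate 104 mm wide, 110 mm high, from x = 0 to +14 mm. Base plate 110 mm wide, 12 mm thick, from x = +55 to -80 mm. Part origins when fully home, in this frame: yellow reel x = -17 mm, green reel x = -51 mm, end cap x = -98 mm; z = about 72 mm.
- rod_tip (a point): free end, on the axis, of the level aluminium rod: 16 mm diameter, 108 mm long from the back plate's face along the stand's -x, axis 75 mm above the shelf, last 10 mm tapering to 10 mm diameter. A reel hung on it stays there (sags 3 mm, may turn a little about the rod).
- bay (a point): middle of the bay round the inner rod, on the axis, 25 mm from the back plate. Two upright cheeks 6 mm thick flank the rod from the back plate out to 50 mm, inner faces 40 mm either side of the axis, tops 88 mm above the shelf, striped yellow and green for the order. A gripper holding a reel by its side flats cannot enter: push the reels in, for example with the fingers astride the rod.
- yellow_reel: wire reel in an octagonal yellow plastic case with white hub, 60 mm across flats, 34 mm thick, about 0.16 kg, with an octagonal hole 22 mm across flats right through. It starts standing on a flat. Origin at the middle of the hole (30 mm above the shelf at the start); x along the hole (either face may go first), y to a side flat, z up at the start. Goes on the rod first (innermost).
- green_reel: wire reel in an octagonal green plastic case with white hub, 60 mm across flats, 34 mm thick, about 0.16 kg, with an octagonal hole 22 mm across flats right through. It starts standing on a flat. Origin at the middle of the hole (30 mm above the shelf at the start); x along the hole (either face may go first), y to a side flat, z up at the start. Goes on second.
- blue_reel: wire reel in an octagonal blue plastic case with white hub, 60 mm across flats, 34 mm thick, about 0.16 kg, with an octagonal hole 22 mm across flats right through. It starts standing on a flat. Origin at the middle of the hole (30 mm above the shelf at the start); x along the hole (either face may go first), y to a side flat, z up at the start. Not wanted: to be left standing.
- end_cap: black octagonal plastic end cap, 60 mm long, 50 mm across flats, about 0.07 kg, lying on a flat. Origin at its middle (25 mm above the shelf at the start); x along its axis to its open mouth (orange rim, at x = +30 mm), y to a side flat, z up at the start. Octagonal blind hole 20 mm across flats, 44 mm deep from the mouth: it slides 40 mm onto the rod until it meets the seated green reel.
- lantern: red rechargeable lantern standing upright, 80 mm in diameter and 175 mm high over its handle; origin at the middle of its underside. To be left alone.
- dish: white ceramic dish 120 mm across, with two white spiral bulbs lying fixed in it, 53 mm high in all; origin at the middle of its underside. To be left alone.
- bulb_box: closed grey plastic bulb box with a white flip-top lid, 90 mm (x) by 164 mm (y) by 81 mm high; origin at the middle of its underside. To be left alone.
- screwdriver: blue screwdriver lying on the shelf, 190 mm long along its x, about 26 mm high. To be left alone.
Mind the look-alikes: they are no part of the job. Of the things shaped like the yellow_reel, the yellow one is meant.

How it is judged:
By the outcome, as a careful person would: the job done as asked, in the order asked, and still so for the second after the job is handed in, with the robot touching nothing.
It also fails if it takes over 72 s, if anything falls off the work surface, if the arm or the gripper's body presses on something with over 40 N, if the wrist force passes 120 N, or if a joint passes its speed limit or range.

ROBOT

A 6-joint arm with a two-finger parallel gripper is mounted at the origin on the work surface. World frame = base frame: x ahead of the robot, y to its left, z up, the work surface at z = 0. Lengths are in m, angles in degrees, forces in N, time in s.
With the tool pointing down it reaches from about 0.35 to 0.975 m from the base axis. Payload 7.1 kg.
Tool frame: the origin (TCP) lies on the centre line of the jaws, within the pads' length; the fingertips stand 8 mm ahead of it and the grasp point (between the pads) lies 11 mm behind it; z points along the fingers, y is the direction in which the jaws open and shut (so a half turn about z gives the same grasp; the last joint's range is limited). The gripper opens to 88 mm and grips with 3 to 60 N. Pads are 20 mm wide; open, the fingers measure 115 mm over their backs; the gripper's body (75 mm by 178 mm) begins 61 mm behind the grasp point.
Start: joints at [-77.578, 24.242, 93.386, -0, 62.372, -1.089], TCP at [0.146, -0.608, 0.231] pointing down, gripper open.
Joint ranges: [-172.04, 172.04], [-51.8, 120.97], [4.93, 147.93], [-75.15, 255.16], [6.16, 154.13], [-145.62, 145.62]. Speed limits (degrees/s): [136.94, 136.94, 172.46, 180, 180, 180].

INTERFACE

Orientations are given as a 3x3 rotation matrix whose columns are the frame's x, y, z axes.
In Python, from workcell import manip, readout, optics, sign_off gives the robot as it stands. Calls block until the motion is done:
- manip.reach(position, orientation): joint-space move of the TCP to a pose.
- manip.move_straight(position, ori=None, v=0.15, force_limit=None): straight line of the TCP; ori=None keeps the orientation; v is the mean speed in m/s. With force_limit (N) it stops when the force on the tool has changed by that much, and returns True; else False.
- manip.move_joints(angles): joint-space move.
- manip.set_gripper(opening): finger opening in m; the grip force is fixed at half the most; returns when the fingers have stopped.
- manip.dwell(seconds).
- manip.solve_ik(position, orientation): joint angles nearest the present ones, or None.
- readout.observe(): the state.
- optics.get_image(name): name is "scene" or "top"; returns a dict with "frame" (400x640x3 uint8, red, green, blue), "fx", "fy", "cx", "cy" (pixels), "dist" ([k1, k2, p1, p2, k3] as OpenCV has them; the pictures are not rectified), "rvec" (rotation vector, rad) and "tvec" (3), from world to camera coordinates, as OpenCV has them. Camera axes: x right, y down, z forward; pixel columns grow to the right and rows downward; lengths in m; the calibration is good to about 2 mm. A picture is of the moment at which its call begins. There is no depth.
A pose or a line that the arm cannot do raises manip.MotionError and nothing moves.
- sign_off(): hands the job in, once; it reports no verdict.
The state is a dict: "time": time; "q": joint angles; "qd": joint speeds; "joint_torque": joint torques, N m; "eef_pos": TCP position; "ee_rot": TCP orientation; "wrist_force": force on the tool from outside, world axes, zero at the start; "torque": the same for the moment, N m; "gripper_width": finger opening in m.
Only numpy, scipy, OpenCV 4.12 (cv2) and the standard library are available. Lean on these libraries where they do the work, as an engineer would, in place of code of your own. Each camera call takes 0.05 s, during which the arm holds its last target.

## Working session

There is one attempt and no reset: what is moved stays moved. The work goes in short steps, each a Python script; the robot and the scene stay as the last script left them, time stands still between calls to the robot, and variables do not carry over. Pictures are saved under pics/ and viewed, and the job is handed in when it is done.

```bash
ls; mkdir -p pics
python3 - <<'E'
from workcell import manip, readout, optics, sign_off
import cv2, numpy as np
for n in("scene","top"):
    d=optics.get_image(n); cv2.imwrite(f"pics/{n}0.png",d["frame"][...,::-1])
    R=cv2.Rodrigues(np.array(d["rvec"]))[0]; print(n,d["fx"],d["fy"],d["cx"],d["cy"],d["dist"],(-R.T@np.array(d["tvec"])).round(3), R[2].round(3))
print(readout.observe())
E
```

```text
pics
scene 391.2964144828538 391.2964144828538 323.25416572323047 200.22770035797686 [0.00947636 0.         0.         0.         0.        ] [1.127 0.473 1.13 ] [-0.435 -0.345 -0.831]
top 463.59614101527364 463.59614101527364 317.99436839071427 200.49738090180443 [0.00576528 0.         0.         0.         0.        ] [0.436 0.049 1.4  ] [ 0.088 -0.014 -0.996]
{'time': 0.1, 'q': array([-7.75779558e+01,  2.42798858e+01,  9.34253715e+01,  3.71810975e-04,
        6.23730899e+01, -1.09045621e+00]), 'qd': array([-0.00396729, -0.10598157, -0.04168275,  0.05928176,  0.03527353,
        0.00338095]), 'joint_torque': array([-1.05587391e-03, -5.45616531e+01, -2.74324554e+01,  6.44798228e-02,
        1.87338487e-02, -3.65630308e-05]), 'eef_pos': array([ 0.1459398 , -0.60722841,  0.22999278]), 'ee_rot': array([[ 9.72319674e-01,  2.33654376e-01, -2.88531618e-04],
       [ 2.33654552e-01, -9.72318756e-01,  1.33664163e-03],
       [ 3.17674634e-05, -1.36705968e-03, -9.99999065e-01]]), 'wrist_force': array([ 0.38974719,  0.01744549, -0.25537432]), 'torque': array([0.0247613 , 0.01417812, 0.03336678]), 'gripper_width': 0.08797407354347805}
```

View pics/scene0.png

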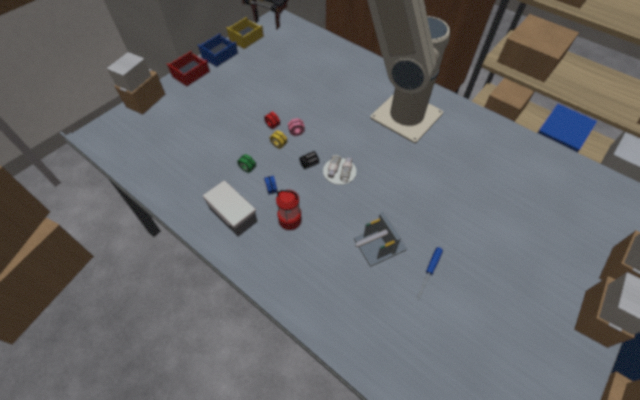

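View pics/top0.png

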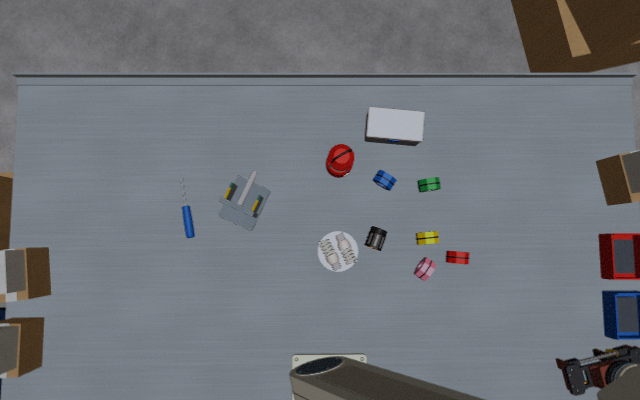

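The top view shows the yellow reel at (427,238), green (429,185), blue (385,180), red (457,257) and pink (425,268). The cap is at (376,238) and the stand at (245,203) with its rod pointing up and slightly right. Next I'll enlarge these.

Run:
```python
import cv2,numpy as np
t=cv2.imread("pics/top0.png"); s=cv2.imread("pics/scene0.png")
def c(im,x,y,w,h,k): return cv2.resize(im[y:y+h,x:x+w],None,fx=k,fy=k,interpolation=cv2.INTER_CUBIC)
cv2.imwrite("pics/t_parts.png",c(t,355,165,115,85,6.9))
cv2.imwrite("pics/t_stand.png",c(t,205,160,80,75,8))
cv2.imwrite("pics/s_parts.png",c(s,230,105,100,75,8))
cv2.imwrite("pics/s_stand.png",c(s,345,205,70,65,8))
```

```text
(no output)
```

View pics/t_parts.png

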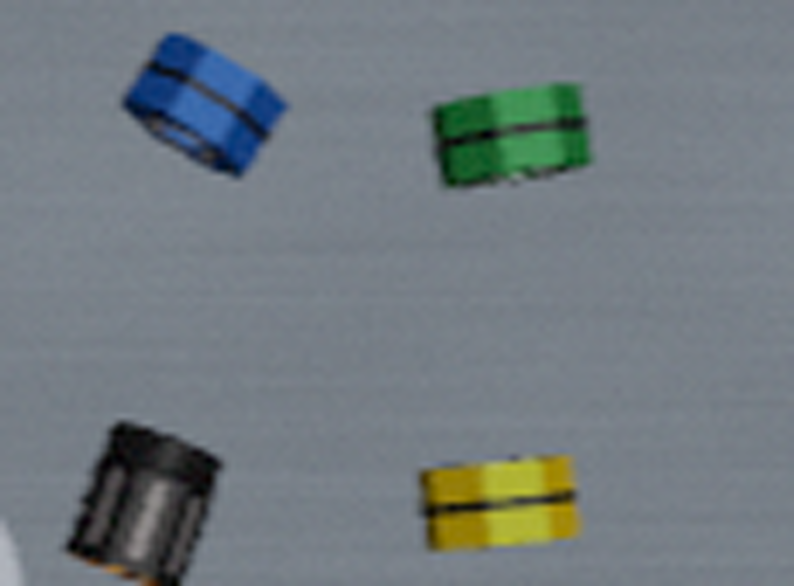

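View pics/t_stand.png

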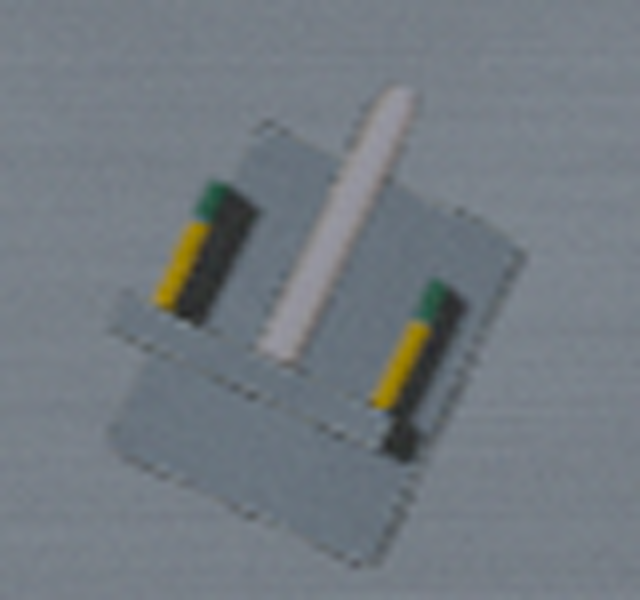

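View pics/s_parts.png

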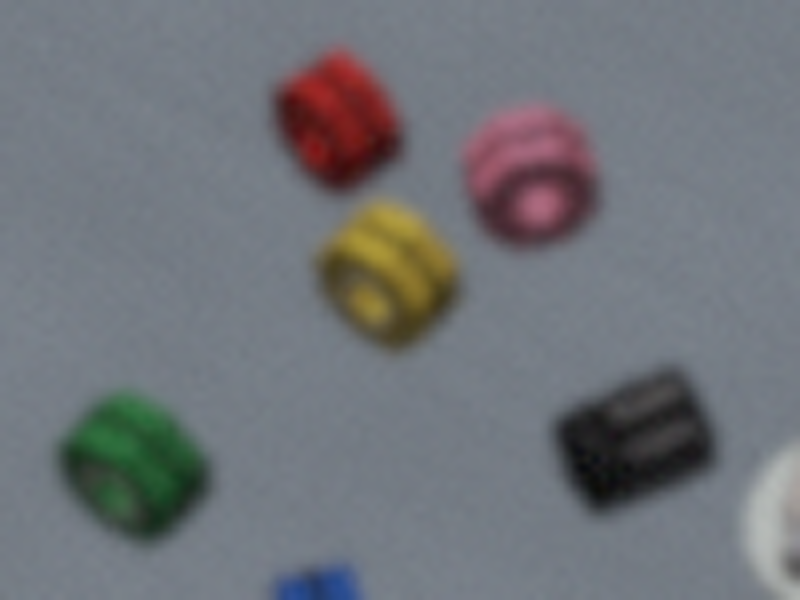

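View pics/s_stand.png

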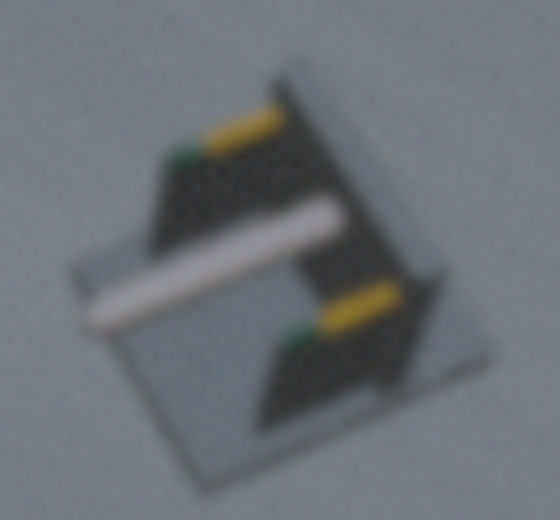

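The only yellow octagonal reel with a through-hole is at top px (427,238). The red reel (457,257) and the pink one (425,268) are look-alikes, and blue (385,180) stays where it is. The cap is at (376,238), with its orange mouth at the lower end facing the robot. Next I'll fit poses by matching silhouettes in both cameras.

```bash
cat > h.py <<'E'
import cv2,numpy as np
from scipy.optimize import least_squares, minimize
def proj(d,P):
    return cv2.projectPoints(np.asarray(P,float).reshape(-1,1,3),np.array(d["rvec"],float),np.array(d["tvec"],float),
      np.array([[d["fx"],0,d["cx"]],[0,d["fy"],d["cy"]],[0,0,1.]]),np.array(d["dist"],float))[0][:,0]
def octp(L,af):
    r=af/2/np.cos(np.pi/8); a=np.pi/8+np.arange(8)*np.pi/4
    return np.array([[s*L/2,r*np.cos(t),r*np.sin(t)] for s in(-1,1) for t in a])
def tf(P,x,y,z,yaw):
    c,s=np.cos(yaw),np.sin(yaw); P=np.asarray(P,float)
    return np.c_[c*P[:,0]-s*P[:,1]+x, s*P[:,0]+c*P[:,1]+y, P[:,2]+z]
def backproj(d,uv,z):
    K=np.array([[d["fx"],0,d["cx"]],[0,d["fy"],d["cy"]],[0,0,1.]])
    n=cv2.undistortPoints(np.array([[uv]],float),K,np.array(d["dist"],float))[0,0]
    R=cv2.Rodrigues(np.array(d["rvec"],float))[0]; C=-R.T@np.array(d["tvec"],float); r=R.T@np.r_[n,1]
    return C+r*(z-C[2])/r[2]
def render(d,V,box,k=8):
    x0,y0,w,h=box; uv=proj(d,V); hull=cv2.convexHull(((uv-[x0,y0]+.5)*k).astype(np.float32))
    m=np.zeros((h*k,w*k),np.uint8); cv2.fillConvexPoly(m,np.round(hull).astype(np.int32),255)
    return cv2.resize(m,(w,h),interpolation=cv2.INTER_AREA)/255.
def mask(im,kind):
    hsv=cv2.cvtColor(im,cv2.COLOR_RGB2HSV).astype(int); H,S,Vv=hsv[...,0],hsv[...,1],hsv[...,2]
    if kind=="yellow": return ((H>18)&(H<36)&(S>110))
    if kind=="green": return ((H>45)&(H<85)&(S>100))
    if kind=="black": return (Vv<88)|((H<20)&(S>110))
def fit(views,kind,L,af,z,uv0,x0yaw):
    """views: dict name->d; uv0: dict name->pixel guess"""
    data=[]
    for n,d in views.items():
        u,v=uv0[n]; box=(int(u-18),int(v-18),37,37)
        m=mask(d["frame"],kind)[box[1]:box[1]+37,box[0]:box[0]+37].astype(np.uint8)
        m=cv2.morphologyEx(m,cv2.MORPH_CLOSE,np.ones((5,5),np.uint8))
        nl,lab,st,_=cv2.connectedComponentsWithStats(m); i=1+np.argmin([np.hypot(*(np.argwhere(lab==j)-18).mean(0)) if (lab==j).sum()>25 else 99 for j in range(1,nl)])
        m=(lab==i).astype(np.uint8)
        hull=cv2.convexHull(np.argwhere(m)[:,::-1].astype(np.int32)); m=cv2.fillConvexPoly(m,hull,1)
        data.append((d,box,m.astype(float)))
    V=octp(L,af)
    g=lambda a:cv2.GaussianBlur(a,(0,0),.8)
    cost=lambda p:sum(((g(render(d,tf(V,p[0],p[1],z,p[2]),b))-g(m))**2).sum() for d,b,m in data)
    p0=backproj(views["top"],uv0["top"],z); best=None
    for yo in np.radians([-15,0,15]):
        X=np.r_[p0[:2],x0yaw+yo]
        S=np.vstack([X,X+[.006,0,0],X+[0,.006,0],X+[0,0,.15]])
        r=minimize(cost,X,method="Nelder-Mead",options=dict(initial_simplex=S,xatol=1e-4,fatol=1e-3))
        if best is None or r.fun<best.fun: best=r
    return best.x,best.fun,[m.sum() for *_,m in data]
E
cat > est.py <<'E'
from h import *
from workcell import optics
import pickle
V={n:optics.get_image(n) for n in("top","scene")}
pickle.dump(V,open("v0.pkl","wb"))
for name,kind,L,af,z,uv,yaw in [("yellow","yellow",.034,.06,.03,dict(top=(427,238),scene=(278,139)),0),
  ("green","green",.034,.06,.03,dict(top=(429,185),scene=(246,163)),0),
  ("cap","black",.06,.05,.025,dict(top=(376,239),scene=(309,159)),np.pi+0.2)]:
    for sub in(("top","scene"),("top",),("scene",)):
        p,f,a=fit({n:V[n] for n in sub} if "top" in sub else {"scene":V["scene"]},kind,L,af,z,uv,yaw) if "top" in sub else (None,0,0)
        if p is not None: print(name,sub,p[:2].round(4),np.degrees(p[2]).round(1),round(f,1),a)
# stand keypoints
c=lambda u,v:((u+.5)/8-.5+205,(v+.5)/8-.5+160)
s=lambda u,v:((u+.5)/8-.5+345,(v+.5)/8-.5+205)
K=[("top",c(525,252),(-80,55,12)),("top",c(265,122),(-80,-55,12)),("top",c(370,568),(55,55,12)),("top",c(106,435),(55,-55,12)),
("top",c(218,185),(-50,-43,88)),("top",c(440,283),(-50,43,88)),("top",c(165,303),(0,-43,88)),("top",c(383,405),(0,43,88)),("top",c(403,88),(-108,0,76)),
("scene",s(205,490),(-80,-55,12)),("scene",s(75,270),(-80,55,12)),("scene",s(95,325),(-108,0,75)),("scene",s(490,360),(55,-55,12)),
("scene",s(180,155),(-50,43,88)),("scene",s(280,112),(0,43,88)),("scene",s(293,337),(-50,-43,88)),("scene",s(398,290),(0,-43,88))]
def res(p,W=None): return np.concatenate([proj(V[n],tf(np.array([P])/1000.,p[0],p[1],0,p[2]))[0]-uv for n,uv,P in K])
b=backproj(V["top"],c(280,355),.075)
r=least_squares(res,[b[0],b[1],np.pi-.4]); print("stand",r.x[:2].round(4),np.degrees(r.x[2]).round(2)); print(res(r.x).reshape(-1,2).round(1).tolist())
np.save("stand.npy",r.x)
E
python3 est.py
```

```text
yellow ('top', 'scene') [ 0.446  -0.2913] 4.1 30.4 [np.float64(276.0), np.float64(181.0)]
yellow ('top',) [ 0.4466 -0.2914] 8.0 1.4 [np.float64(276.0)]
green ('top', 'scene') [ 0.6041 -0.3003] 4.1 51.6 [np.float64(271.0), np.float64(169.0)]
green ('top',) [ 0.605  -0.2999] 8.8 2.1 [np.float64(271.0)]
cap ('top', 'scene') [ 0.4459 -0.1397] 157.9 5.2 [np.float64(390.0), np.float64(259.0)]
cap ('top',) [ 0.4458 -0.1398] 158.4 2.0 [np.float64(390.0)]
stand [0.5413 0.2576] 154.78
[[-0.2, -1.0], [-0.7, -0.2], [-0.3, 0.2], [-0.6, 1.3], [0.1, -0.6], [-0.3, -0.1], [-1.0, 0.5], [-0.9, 0.6], [-0.0, 0.2], [-0.2, -0.5], [-0.6, -1.5], [-1.2, -0.2], [1.3, -1.0], [-1.4, 0.6], [0.1, 0.0], [-1.5, 0.5], [-0.2, 0.0]]
```

```bash
cat > est2.py <<'E'
from h import *
import h,pickle
V=pickle.load(open("v0.pkl","rb"))
def mask(im,kind):
    hsv=cv2.cvtColor(im,cv2.COLOR_RGB2HSV).astype(int); H,S,Vv=hsv[...,0],hsv[...,1],hsv[...,2]
    d=Vv<75
    if kind=="yellow": return ((H>12)&(H<40)&(S>50))|d
    return ((H>40)&(H<88)&(S>50))|d
h.mask=mask
for name,uv in [("yellow",dict(top=(427,238),scene=(278,139))),("green",dict(top=(429,185),scene=(246,163)))]:
    for sub in(("top","scene"),("top",)):
        p,f,a=fit({n:V[n] for n in sub},name,.034,.06,.03,uv,.1)
        print(name,sub,p[:2].round(4),np.degrees(p[2]).round(1),round(f,1),a)
p=np.load("stand.npy")
B=lambda x0,x1,y0,y1,z0,z1:np.array([[x,y,z] for x in(x0,x1) for y in(y0,y1) for z in(z0,z1)])/1000.
E=[(0,1),(0,2),(0,4),(1,3),(1,5),(2,3),(2,6),(3,7),(4,5),(4,6),(5,7),(6,7)]
out=[]
for n,(x0,y0,w,hh,k) in dict(top=(205,160,80,75,6),scene=(345,205,65,70,6)).items():
    d=V[n]; im=cv2.resize(d["frame"][y0:y0+hh,x0:x0+w,::-1],None,fx=k,fy=k,interpolation=cv2.INTER_CUBIC)
    for b in [B(-80,55,-55,55,0,12),B(0,14,-52,52,12,110),B(-50,0,40,46,12,88),B(-50,0,-46,-40,12,88)]:
        uv=proj(d,tf(b,p[0],p[1],0,p[2]))
        for i,j in E: cv2.line(im,*[tuple(int(q) for q in ((uv[t]+.5-[x0,y0])*k)) for t in(i,j)],(0,0,255),1)
    for y in(-8,0,8):
        r=5/8*y
        uv=proj(d,tf(np.array([[0,y,75],[-98,y,75],[-108,r,75]])/1000.,p[0],p[1],0,p[2])); cv2.polylines(im,[((uv+.5-[x0,y0])*k).astype(int)],False,(0,255,0),1)
    out.append(im)
H=max(o.shape[0] for o in out); out=[cv2.copyMakeBorder(o,0,H-o.shape[0],0,0,cv2.BORDER_CONSTANT) for o in out]
im=np.hstack(out); print(im.shape); cv2.imwrite("pics/ov1.png",cv2.resize(im,None,fx=.9,fy=.9,interpolation=cv2.INTER_AREA))
E
python3 est2.py
```

```text
yellow ('top', 'scene') [ 0.4453 -0.2924] 7.6 99.8 [np.float64(292.0), np.float64(343.0)]
yellow ('top',) [ 0.4464 -0.2915] 7.1 4.4 [np.float64(292.0)]
green ('top', 'scene') [ 0.604 -0.3  ] 5.2 9.7 [np.float64(302.0), np.float64(236.0)]
green ('top',) [ 0.6048 -0.3001] 6.7 2.1 [np.float64(302.0)]
(450, 870, 3)
```

View pics/ov1.png

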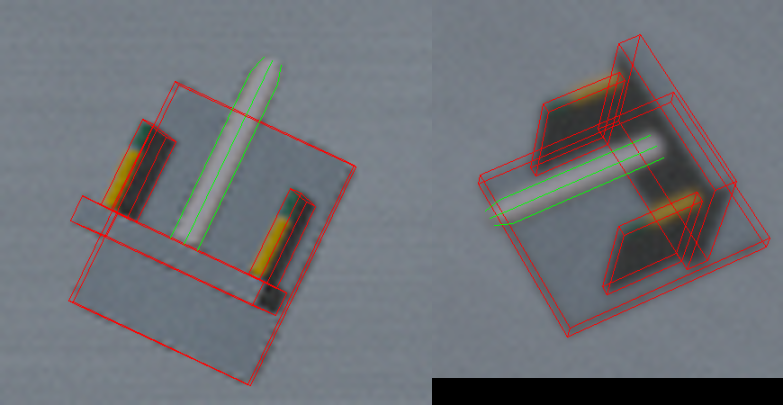

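```bash
cat > rod.py <<'E'
from h import *
import pickle
V=pickle.load(open("v0.pkl","rb")); p0=np.load("stand.npy")
def cyl():
    P=[]
    for x,r in((-12,8),(-98,8),(-108,5)):
        for a in np.linspace(0,2*np.pi,24,endpoint=False): P.append([x,r*np.cos(a),75+r*np.sin(a)])
    return np.array(P)/1000.
C=cyl()
boxes=dict(top=(236,162,28,44),scene=(349,222,45,32))
data=[]
for n,b in boxes.items():
    x0,y0,w,h=b; g=V[n]["frame"].astype(float)
    f=g[y0:y0+h,x0:x0+w]; r=f[...,0]  # red channel: table is bluish
    print(n,np.percentile(r,[5,25,50,75,90,97]).round(0))
    data.append((V[n],b,r))
def cost(p,which=(0,1),ret=False):
    t=0
    for i in which:
        d,b,r=data[i]; m=cv2.GaussianBlur(render(d,tf(C,p[0],p[1],0,p[2]),b),(0,0),.6)
        k=cv2.dilate(m,np.ones((5,5)))>0.02
        # ignore root area
        uv=proj(d,tf(np.array([[-.022,0,.075],[-.06,0,.075]]),p0[0],p0[1],0,p0[2])); ax=uv[1]-uv[0]; ax/=np.linalg.norm(ax)
        yy,xx=np.mgrid[0:b[3],0:b[2]]; k&=((xx+b[0]-uv[0,0])*ax[0]+(yy+b[1]-uv[0,1])*ax[1])>0
        lo,hi=np.percentile(r[k&(m<.05)],50) if (k&(m<.05)).any() else 100,np.percentile(r[m>.95],50)
        q=np.clip((r-LO[i])/(HI[i]-LO[i]),0,1); t+=(((q-m)[W[i]])**2).sum()
    return t
W=[];LO=[];HI=[]
for i in(0,1):
    d,b,r=data[i]; m=render(d,tf(C,*p0[:2],0,p0[2]),b)
    k=cv2.dilate(m,np.ones((7,7)))>0.02
    uv=proj(d,tf(np.array([[-.03,0,.075],[-.06,0,.075]]),p0[0],p0[1],0,p0[2])); ax=uv[1]-uv[0]; ax/=np.linalg.norm(ax)
    yy,xx=np.mgrid[0:b[3],0:b[2]]; k&=((xx+b[0]-uv[0,0])*ax[0]+(yy+b[1]-uv[0,1])*ax[1])>0
    W.append(k); LO.append(np.median(r[k&(cv2.dilate(m,np.ones((3,3)))<.05)])); HI.append(np.percentile(r[k],85))
print(LO,HI)
for w in((0,1),(0,),(1,)):
    S=np.vstack([p0,p0+[.004,0,0],p0+[0,.004,0],p0+[0,0,.04]])
    r=minimize(cost,p0,args=(w,),method="Nelder-Mead",options=dict(initial_simplex=S,xatol=1e-5,fatol=1e-4))
    p=r.x; print(w,p[:2].round(4),np.degrees(p[2]).round(2),round(r.fun,2),"tip",tf([[-.108,0,.075]],p[0],p[1],0,p[2]).round(4),"tip0",tf([[-.108,0,.075]],p0[0],p0[1],0,p0[2]).round(4))
    if len(w)==2: np.save("stand2.npy",p)
E
python3 rod.py
```

```text
top [ 91. 103. 117. 121. 143. 148.]
scene [ 50.  67. 101. 119. 122. 142.]
[np.float64(115.0), np.float64(101.0)] [np.float64(145.7), np.float64(135.0)]
(0, 1) [0.5414 0.2566] 155.1 40.34 tip [[0.6394 0.2111 0.075 ]] tip0 [[0.639  0.2116 0.075 ]]
(0,) [0.541  0.2578] 155.16 17.47 tip [[0.639  0.2124 0.075 ]] tip0 [[0.639  0.2116 0.075 ]]
(1,) [0.545  0.2542] 154.36 16.34 tip [[0.6424 0.2075 0.075 ]] tip0 [[0.639  0.2116 0.075 ]]
```

```bash
cat > r.py <<'E'
from h import *
from workcell import manip, readout, optics, sign_off
def R(deg):
    a=np.radians(deg); x=np.array([np.cos(a),np.sin(a),0]); z=np.array([0,0,-1.]); return np.c_[x,np.cross(z,x),z]
def st():
    o=readout.observe(); print("t%.2f"%o["time"],"pos",o["eef_pos"].round(4),"F",np.array(o["wrist_force"]).round(1),"w%.4f"%o["gripper_width"],"q",o["q"].round(0)); return o
def snap(tag,boxes,k=None):
    V={n:optics.get_image(n) for n in boxes}; out=[]
    for n,(x,y,w,h) in boxes.items():
        k=390/max(w,h*0.66); out.append(cv2.resize(V[n]["frame"][y:y+h,x:x+w,::-1],None,fx=k,fy=k,interpolation=cv2.INTER_CUBIC))
    H=max(o.shape[0] for o in out); out=[cv2.copyMakeBorder(o,0,H-o.shape[0],0,0,cv2.BORDER_CONSTANT) for o in out]
    cv2.imwrite(f"pics/{tag}.png",np.hstack(out)); return V
SP=np.load("stand2.npy")
def S(x,y,z):  # stand frame metres -> world
    return tf([[x,y,z]],SP[0],SP[1],0,SP[2])[0]
YAW=np.degrees(SP[2])
E
python3 - <<'E'
from r import *
print(YAW,S(-.16,0,.064))
for p,y in [((.446,-.292,.019),8),((.6045,-.3,.019),7.5),((.4459,-.1397,.014),158),(S(-.16,0,.064),YAW),(S(-.06,0,.064),YAW),(S(-.04,0,.05),YAW)]:
    q=manip.solve_ik(np.array(p),R(y)); print(None if q is None else np.round(q,0))
manip.set_gripper(.088)
manip.reach([.446,-.292,.12],R(8))
manip.move_straight([.446,-.292,.019],v=.12); st()
manip.set_gripper(.05); st()
manip.move_straight([.446,-.292,.16],v=.15); st()
snap("g1",dict(top=(390,200,90,90),scene=(240,90,90,90)))
E
```

```text
155.1009420033932 [0.68655044 0.18921254 0.064     ]
[-34.  36. 111.  -0.  33.  48.]
[-27.  44.  92.  -0.  45.  55.]
[-19.  34. 119.  -0.  28. -87.]
[ 14.  42.  86.  -0.  52. -51.]
[ 20.  38.  96.  -0.  46. -45.]
[ 21.  38.  98.  -0.  44. -44.]
t3.06 pos [ 0.4464 -0.2923  0.0195] F [-0.  -0.5  0. ] w0.0879 q [-35.  36. 111.   0.  33.  48.]
t3.61 pos [ 0.446  -0.2918  0.0193] F [-1.   1.2  5.2] w0.0601 q [-34.  36. 111.   0.  33.  48.]
t4.70 pos [ 0.4454 -0.2916  0.1592] F [-0.1 -0.1 -2.6] w0.0600 q [-34.  22. 108.   0.  50.  48.]
```

View pics/g1.png

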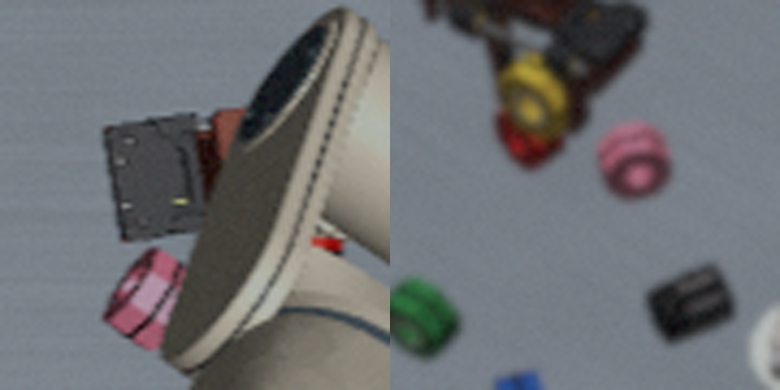

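The yellow reel is held in the jaws (opening 60.0 mm), at right-half px (530,95). The red and pink reels have not moved. I'll carry it over high enough to clear the lantern.

Run:
```python
from r import *
manip.move_straight([.446,-.292,.24],v=.2)
manip.reach([.5,.05,.24],R(YAW-60))
manip.reach(S(-.16,0,.16),R(YAW))
manip.move_straight(S(-.16,0,.064),v=.15); o=st(); print(S(-.16,0,.064))
import pickle
V=snap("p1",dict(top=(205,125,110,110),scene=(310,200,110,90)));pickle.dump(V,open("v1.pkl","wb"))
```

```text
t8.41 pos [0.6873 0.1892 0.0651] F [ 0.8 -0.5 -2.1] w0.0597 q [ 14.  42.  86.   0.  52. -51.]
[0.68655044 0.18921254 0.064     ]
```

View pics/p1.png

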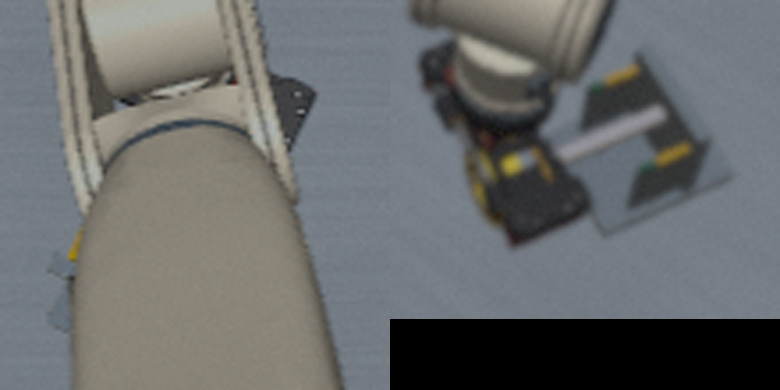

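```bash
cat >> r.py <<'E'
Rst=np.array([[np.cos(SP[2]),-np.sin(SP[2]),0],[np.sin(SP[2]),np.cos(SP[2]),0],[0,0,1]])
def fs(o=None):
    o=o or readout.observe(); p=Rst.T@(np.array(o["eef_pos"])-[SP[0],SP[1],0]); f=Rst.T@np.array(o["wrist_force"]); m=Rst.T@np.array(o["torque"])
    print("t%.2f stand-frame pos mm"%o["time"],(p*1000).round(1),"F",f.round(1),"M",m.round(2),"w%.4f"%o["gripper_width"]); return p,f
E
python3 - <<'E'
from r import *
fs()
for x in(-.13,-.115,-.10,-.085):
    hit=manip.move_straight(S(x,0,.064),v=.05,force_limit=6); fs()
    if hit: print("hit"); break
snap("p2",dict(scene=(310,200,110,90)))
E
```

```text
t8.51 stand-frame pos mm [-160.9   -0.6   65.6] F [-0.2 -0.  -1.5] M [-0.1   0.04  0.02] w0.0601
t9.26 stand-frame pos mm [-130.1   -0.2   64.1] F [-0.1 -0.3 -2. ] M [-0.06  0.15  0.04] w0.0601
t9.71 stand-frame pos mm [-1.147e+02 -1.000e-01  6.400e+01] F [-0.6 -0.4 -2.9] M [-0.05  0.13 -0.06] w0.0600
t10.16 stand-frame pos mm [-99.7  -0.1  64.1] F [-0.2  0.3 -2. ] M [-0.05  0.16 -0.01] w0.0598
t10.61 stand-frame pos mm [-84.7  -0.1  64.1] F [ 0.5 -0.2 -3.1] M [-0.1   0.1  -0.01] w0.0600
```

View pics/p2.png

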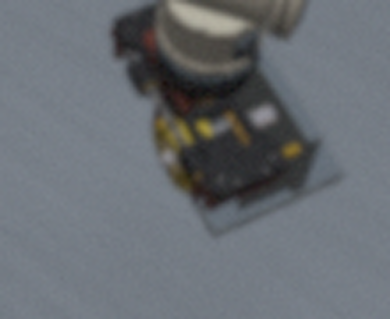

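Run:
```python
from r import *
c=np.array([-.085,0,.064]); 
for d in ([0,.007,0],[0,-.007,0],[0,0,.007],[0,0,-.007]):
    hit=manip.move_straight(S(*(c+d)),v=.02,force_limit=4); print(d,hit); fs()
    manip.move_straight(S(*c),v=.05)
```

```text
[0, 0.007, 0] True
t10.93 stand-frame pos mm [-85.3   2.3  63.8] F [-1.  -2.9 -0.2] M [-0.55  0.19 -0.01] w0.0604
[0, -0.007, 0] True
t11.47 stand-frame pos mm [-84.3  -3.2  62.9] F [-0.9 -0.1 -1.6] M [-0.03  0.1   0.05] w0.0599
[0, 0, 0.007] True
t12.02 stand-frame pos mm [-84.2   0.8  66.8] F [ 0.   0.7 -2.7] M [0.01 0.14 0.  ] w0.0599
[0, 0, -0.007] True
t12.53 stand-frame pos mm [-85.2  -0.2  61.3] F [-0.2  1.   5. ] M [-0.03  0.08 -0.01] w0.0598
```

The measured clearances are y +2.3/-3.2 mm and z +2.8/-2.7 mm. The rod is therefore about 0.4 mm to the -y side of the estimate and at the right height. I'll advance, release, and push with the fingers astride the rod.

```bash
cat >> r.py <<'E'
DY=-.0004
def push(xstart,xend,lim=12,open_=.034,z=.05):
    manip.set_gripper(open_)
    manip.move_straight(S(xstart,DY,.16),v=.25)
    manip.move_straight(S(xstart,DY,z),v=.2); fs()
    hit=manip.move_straight(S(xend,DY,z),v=.06,force_limit=lim); print("push hit",hit); return fs()
E
python3 - <<'E'
from r import *
hit=manip.move_straight(S(-.068,DY,.064),v=.05,force_limit=6); print(hit); fs()
manip.move_straight(S(-.068,DY,.0612),v=.03); fs()
manip.set_gripper(.085); fs()
manip.move_straight(S(-.068,DY,.17),v=.25)
snap("p3",dict(scene=(310,200,110,90)))
E
```

```text
False
t13.28 stand-frame pos mm [-67.7  -0.5  64. ] F [-0.1 -0.4 -1.9] M [-0.13  0.17  0.04] w0.0597
t13.53 stand-frame pos mm [-68.4  -0.8  61.4] F [ 0.4 -1.  -0.2] M [-0.25  0.12 -0.03] w0.0604
t14.12 stand-frame pos mm [-68.   -0.3  61.2] F [-1.  -0.9 -0.2] M [-0.15  0.1  -0.  ] w0.0854
```

View pics/p3.png

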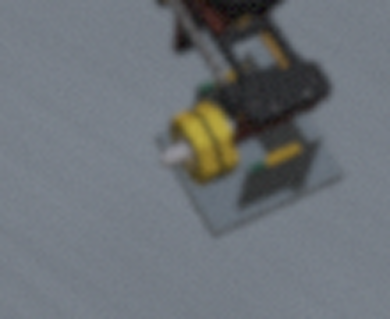

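The yellow reel hangs on the rod at (205,140), with the rod tip showing in front of it. Now I'll push it home.

Run:
```python
from r import *
push(-.107,-.034,lim=12)
p,f=fs()
manip.move_straight(S(p[0]-.012,DY,.05),v=.1); fs()
manip.move_straight(S(p[0]-.012,DY,.19),v=.3)
snap("p4",dict(scene=(310,200,110,90)))
```

```text
t16.68 stand-frame pos mm [-107.2   -1.    50.9] F [-0.7  0.6 -0.2] M [-0.06  0.15 -0.02] w0.0338
push hit True
t17.62 stand-frame pos mm [-45.6  -0.6  50.3] F [-1.9  0.2  1.1] M [ 0.05  0.42 -0.  ] w0.0340
t17.62 stand-frame pos mm [-45.6  -0.6  50.3] F [-1.9  0.2  1.1] M [ 0.05  0.42 -0.  ] w0.0340
t17.88 stand-frame pos mm [-57.6  -0.1  49.5] F [ 0.4 -0.7 -0.2] M [-0.06  0.1  -0.03] w0.0341
```

View pics/p4.png

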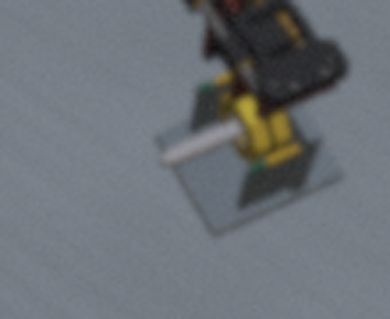

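The yellow reel is in the bay against the back plate at (260,128), and the push stopped firmly at -45.6 mm. Now the green reel.

Run:
```python
from r import *
manip.set_gripper(.088)
manip.reach([.5,.05,.25],R(YAW-60))
manip.reach([.6045,-.3,.2],R(7.5))
import pickle
V=snap("p5",dict(top=(205,150,90,90),scene=(345,205,70,65)));pickle.dump(V,open("v5.pkl","wb"))
manip.move_straight([.6045,-.3,.019],v=.2); st()
manip.set_gripper(.05); st()
manip.move_straight([.6045,-.3,.25],v=.25); st()
manip.reach([.53,.05,.25],R(YAW-60))
manip.reach(S(-.16,DY,.16),R(YAW))
manip.move_straight(S(-.16,DY,.064),v=.15);fs()
snap("p6",dict(scene=(310,200,110,90)))
```

```text
t22.90 pos [ 0.6054 -0.3004  0.0203] F [1.2 0.3 0.5] w0.0875 q [-27.  44.  92.   0.  45.  55.]
t23.45 pos [ 0.6047 -0.3001  0.0195] F [-1.2  0.6  5.1] w0.0598 q [-27.  44.  92.   0.  45.  55.]
t24.52 pos [ 0.6036 -0.2995  0.2483] F [-0.3  0.9 -1.9] w0.0598 q [-27.  27.  86.   0.  67.  55.]
t27.57 stand-frame pos mm [-160.6   -0.7   65. ] F [-0.4  0.1 -1.3] M [-0.06  0.11  0.05] w0.0598
```

View pics/p5.png

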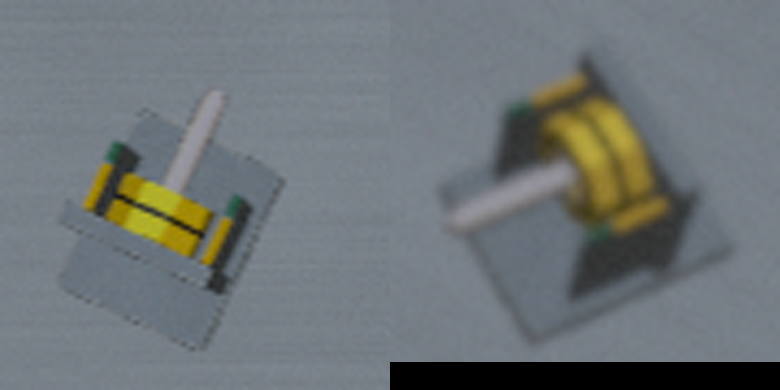

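View pics/p6.png

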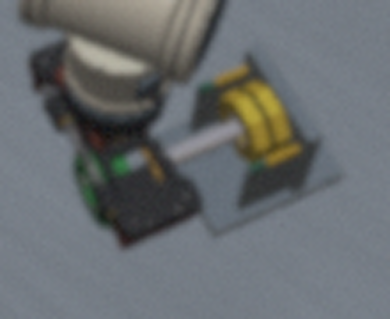

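The yellow reel is seated against the back plate in both views (top crop (160,215)), and the green reel is in front of the rod tip. Now I'll insert it.

Run:
```python
from r import *
for x in(-.12,-.10,-.072):
    hit=manip.move_straight(S(x,DY,.064),v=.07,force_limit=6); fs()
    if hit: print("hit",x); raise SystemExit
manip.move_straight(S(-.072,DY,.0612),v=.04)
manip.set_gripper(.085); fs()
manip.move_straight(S(-.072,DY,.165),v=.3)
push(-.116,-.06,lim=12)
snap("p7",dict(scene=(310,200,110,90)))
p,f=fs()
manip.move_straight(S(p[0]-.012,DY,.05),v=.1); fs()
manip.move_straight(S(p[0]-.012,DY,.19),v=.3)
```

```text
t28.34 stand-frame pos mm [-120.1   -0.7   64.2] F [-0.7 -0.7 -1.3] M [-0.11  0.17  0.01] w0.0595
t28.77 stand-frame pos mm [-99.6  -0.5  64. ] F [-0.3 -0.4 -1.2] M [-0.08  0.16 -0.01] w0.0598
t29.32 stand-frame pos mm [-71.8  -0.6  64.2] F [-0.2 -0.7 -0.9] M [-0.11  0.11 -0.03] w0.0599
t30.17 stand-frame pos mm [-72.   -0.3  61.1] F [-0.7  0.2  0.6] M [-0.06  0.09 -0.06] w0.0850
t32.61 stand-frame pos mm [-116.1   -1.    50.9] F [-0.2 -0.2  0.1] M [-0.06  0.15  0.05] w0.0339
push hit True
t33.25 stand-frame pos mm [-79.8  -0.9  50.7] F [-2.3  0.3  2.5] M [-0.03  0.41  0.07] w0.0345
t33.30 stand-frame pos mm [-79.8  -0.9  50.6] F [-2.6 -0.4  0.7] M [-0.16  0.39  0.04] w0.0338
t33.57 stand-frame pos mm [-91.9  -0.2  49.7] F [-0.1 -0.6  0.9] M [-0.05  0.11 -0.01] w0.0340
```

View pics/p7.png

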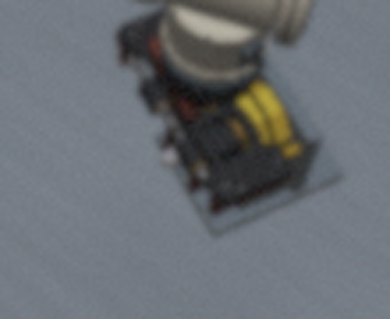

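The green push stopped 34.2 mm short of the yellow stop, which is exactly one reel thickness, so they are flush. Now the cap.

Run:
```python
from r import *
manip.reach([.4459,-.1397,.2],R(158))
snap("p8",dict(top=(205,150,90,90),scene=(345,205,70,65)))
manip.set_gripper(.070)
manip.move_straight([.4459,-.1397,.014],v=.18); st()
manip.set_gripper(.04); st()
manip.move_straight([.4459,-.1397,.25],v=.25); st()
manip.reach(S(-.175,DY,.16),R(YAW))
manip.move_straight(S(-.175,DY,.064),v=.15);fs()
snap("p9",dict(scene=(310,180,110,90)))
```

```text
t37.68 pos [ 0.4465 -0.1399  0.0146] F [ 0.1  0.5 -0.3] w0.0700 q [-19.  34. 119.  -0.  28. -87.]
t38.13 pos [ 0.4463 -0.1398  0.0146] F [-0.7  0.1  6.7] w0.0499 q [-19.  34. 119.   0.  28. -87.]
t39.23 pos [ 0.445  -0.1394  0.2489] F [-0.2  0.3 -0.2] w0.0500 q [-19.   9. 112.  -0.  59. -87.]
t41.57 stand-frame pos mm [-175.7   -0.7   64.9] F [ 0.8  0.1 -0.1] M [-0.12  0.09 -0.02] w0.0501
```

View pics/p8.png

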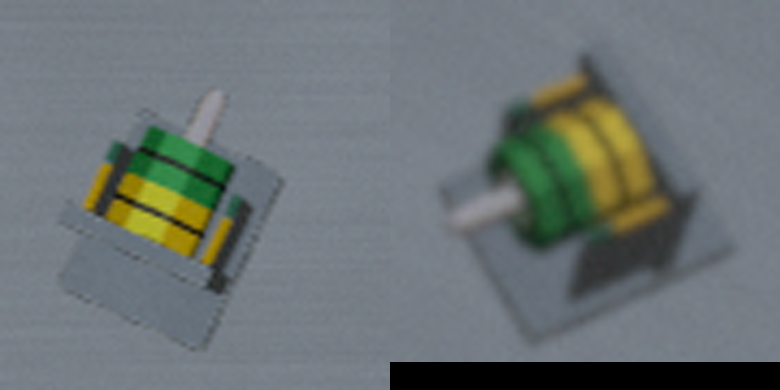

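View pics/p9.png

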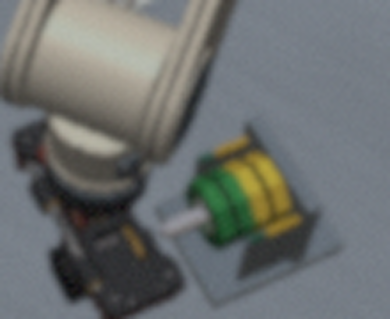

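Yellow and green are flush with no gap, and about 40 mm of rod is left. The cap is held (opening 50.0 mm) in front of the tip. Now I'll insert it.

Run:
```python
from r import *
for x in(-.14,-.125,-.108):
    hit=manip.move_straight(S(x,DY,.064),v=.06,force_limit=6); fs()
    if hit: print("hit",x); raise SystemExit
hit=manip.move_straight(S(-.090,DY,.064),v=.05,force_limit=12); print(hit); fs()
```

```text
t42.35 stand-frame pos mm [-140.1   -0.6   64.2] F [ 0.  -1.2 -0.9] M [-0.07  0.18 -0.  ] w0.0497
t42.75 stand-frame pos mm [-124.6   -0.4   64. ] F [ 0.8 -0.1 -0.5] M [-0.12  0.15  0.04] w0.0502
t43.18 stand-frame pos mm [-107.6   -0.5   64.1] F [-0.4  0.1 -1.5] M [-0.09  0.13 -0.  ] w0.0495
True
t43.49 stand-frame pos mm [-98.1  -0.4  64.3] F [-3.3  0.8  2.3] M [0.01 0.48 0.  ] w0.0495
```

Run:
```python
from r import *
manip.move_straight(S(-.098,DY,.0622),v=.04)
manip.set_gripper(.075); fs()
manip.move_straight(S(-.098,DY,.17),v=.3)
manip.set_gripper(.0)
manip.move_straight(S(-.16,DY,.17),v=.25)
manip.move_straight(S(-.16,DY,.062),v=.2)
hit=manip.move_straight(S(-.13,DY,.062),v=.05,force_limit=12); print(hit); p,f=fs()
manip.move_straight(S(-.16,DY,.062),v=.15)
manip.move_straight(S(-.16,DY,.22),v=.3)
manip.reach([.45,-.25,.28],R(60)); st()
for n in("top","scene"): cv2.imwrite(f"pics/{n}_end.png",optics.get_image(n)["frame"][...,::-1])
snap("p10",dict(top=(205,150,90,90),scene=(345,205,70,65)))
```

```text
t44.33 stand-frame pos mm [-97.9  -0.3  62.1] F [ 0.3 -0.   0.5] M [-0.06  0.11  0.02] w0.0752
True
t47.58 stand-frame pos mm [-140.1   -1.    63.4] F [-3.5 -0.4  2.8] M [0.   0.53 0.02] w0.0009
t50.37 pos [ 0.4505 -0.2496  0.2798] F [ 0.5 -0.2 -0.5] w0.0004 q [-30.  12. 104.   0.  64.  -0.]
```

View pics/p10.png

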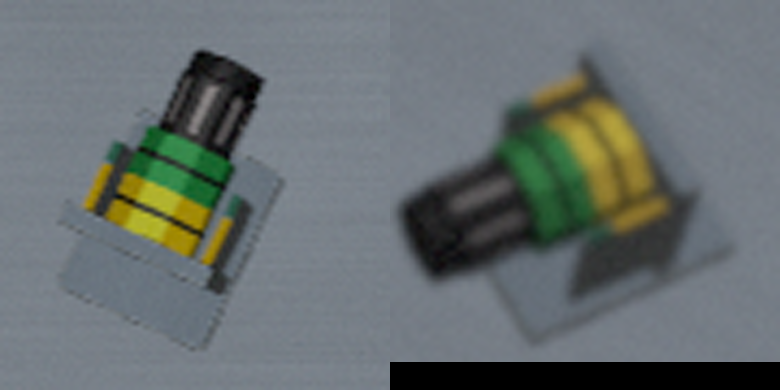

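View pics/scene_end.png

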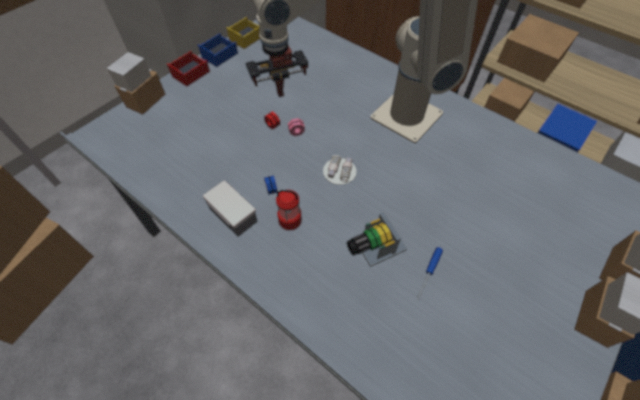

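View pics/top_end.png

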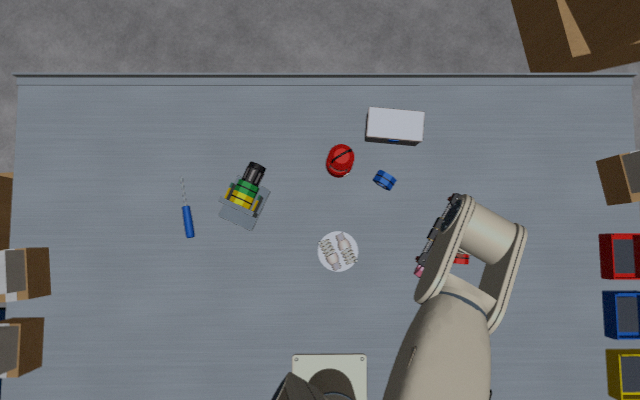

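Yellow, green and cap sit flush on the rod in both views. The final push stopped at -140.1 mm, 60.3 mm from the green stop against a 60 mm cap. Everything else is where it started, so I'll hand it in.

```bash
python3 -c "
from workcell import sign_off
print(sign_off())"
```

```text
the job is handed in; nothing more can be done
None
```

The reel stand is loaded and handed in: the yellow reel is against the back plate, the green reel is against the yellow, and the end cap is on mouth first against the green. The arm finished at about 50 s of the 72 s allowed, and the gripper is clear of everything.

- **Seating:** the three pushes stopped at -45.6, -79.8 and -140.1 mm along the rod. The spacings of 34.2 and 60.3 mm match the 34 mm reel and the 60 mm cap. The last pictures from both cameras show no gaps.
- **Other items:** in the last pictures the blue reel, lantern, dish, bulb box and screwdriver stand where they started, and so do the red and pink look-alikes. The arm partly hides those two in the top view.
- **Disagreement:** the two cameras differed by about 5 mm on where the rod was. I settled this by gently touching the yellow reel's hole against the rod, which put the combined estimate within about 0.5 mm. No other check failed.

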